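Set the strap gauge to the rider mark

ROBOT

A 7-joint arm with a two-finger parallel gripper is mounted at the origin on the work surface. World frame = base frame: x ahead of the robot, y to its left, z up, the work surface at z = 0. Lengths are in mm, angles in rad, forces in N, time in s.
With the tool pointing down it reaches from about 400 to 850 mm from the base axis. Payload 4.5 kg.
Tool frame: the origin (TCP) lies midway between the tips of the shut fingers; the grasp point (between the pads) lies behind it (r.grip_depth is the z of the grasp point in the tool frame, in mm); z points along the fingers, y is the line along which they close (so a half turn about z gives the same grasp; the last joint's range is limited). The gripper opens to 85 mm and grips with 20 to 120 N. Pads are 22 mm wide; open, the fingers measure 114 mm over their backs; the gripper's body (76 mm by 85 mm) begins 54 mm behind the grasp point. The pads swing forward as they close: fully open they stand 13 mm farther back than shut.
Start: joints at [1.19, 0.689, -0.195, 1.565, 0.157, 0.902, -0.215], TCP at [251.911, -572.012, 198.017] pointing down, gripper open.
Joint ranges: [-3.01, 3.01], [-0.46, 2.08], [-1.47, 1.51], [0.13, 2.56], [-1, 4.14], [0.04, 2.09], [-2.66, 2.66]. Speed limits (rad/s): [2.57, 2.57, 3.14, 3.14, 3.14, 3.14, 3.14].

INTERFACE

Orientations are given as a rotation vector (axis times angle).
In Python, from bench import r gives the robot as it stands.
- The arm moves only by the tool jog_arm, never from a script. Its arguments are lists of equal length, an entry for each row: "linear": the shift along the tool's x, y, z in m, a list of three; "turn": the turn, a rotation vector about the tool's x, y, z in rad, a list of three; "hand": the finger opening in m, from 0 to 0.0854. A call has 1 to 12 rows; each row shifts and turns the commanded pose from where the row before left it, along the tool's axes as they then stand; what a row does not reach is not made up. A row lasts 1/8 s, in which the tool goes at most 62.5 mm and 10.7 degrees, less where a joint would pass 70% of its speed; a pose out of reach is approached as far as the arm can. A call with a gripper value outside its range is refused whole. The fingers move at their own pace and stop on an object; "force" is the grip in N (left out, the last holds). Time passes only in rows, so rows that do not move let the fingers close. It gives the time, the measured TCP pose, the force, the opening and the grip force at its end, in the units of the state.
- r.observe(): the state, without advancing time (a new reading comes with each control period).
- r.snapshot(name): name is "scene" or "top" or "wrist"; returns a dict with "img" (400x640x3 uint8, blue, green, red), "intrinsics" (3x3 intrinsics, pixels), "extrinsics" (4x4, takes a point from camera to world coordinates). Camera axes: x right, y down, z forward; pixel columns grow to the right and rows downward; lengths in mm; the calibration is good to about 2 mm. A picture is of the moment at which its call begins. There is no depth.
- r.hand_in(): hands the job in; it is judged then, once.
The state is a dict: "time_s": time; "q": joint angles; "joint_velocities": joint speeds; "tau": joint torques, N m; "tool_pos": TCP position; "ee_rot": TCP orientation; "force": force on the tool from outside, world axes, zero at the start; "torque": the same for the moment, N m; "finger_gap": opening from 0.0 (shut) to 1.0 (fully open); "grasp_force": force on a finger pad.
Only numpy, scipy, OpenCV 4.12 (cv2) and the standard library are available. Lean on these libraries where they do the work, as an engineer would, in place of code of your own. Each camera call takes 0.05 s, during which the arm holds its last target. There are 200 camera calls.

TASK

Get the strap gauge ready for the next width. First lift the pattern weight that stands on the gauge's bed off it and stand it gently upright in the aluminium tray, beside the weight already there; then crank the handwheel until the fence's pointer lines up with the tip of the rider clipped on the scale, and only then swing the fence's lock lever fully round to its locked end. Do not shift the rider, and do not knock over or push aside anything else on the bench.

Things in the scene. Friction and masses are not known exactly. Their poses are not given: they have to be found in the camera images.
- gauge: the grey strap gauge, fixed; its place and yaw vary. Origin under its bed, z up. In its frame (mm) the bed is x -65 to 65, y -110 to 130, top 30 up; a scale flange 22 high lies along x 65 to 97; a steel end head, top 75 up, stands at y 118 to 130; a gearbox 100 x 80, 70 high, stands at the -y end under the handwheel
- fence_bar (a point): middle of the fence: a steel bar 12 mm thick in the gauge's y that spans the bed in x, from 31 to 61 mm above the bench (this point is 46 mm up). It slides to the gauge's +y as the handwheel turns clockwise seen from above, 24 mm a turn, and does not move when it is pushed itself
- wheel (a joint): handwheel angle (rad), steel, 116 mm across its rim, axis vertical, rim 79 to 91 mm above the bench. Grows clockwise seen from above, from 0 to 23.5 rad (3.75 turns, fence travel 90 mm; fence travel in mm = 24 x angle / 6.283). It needs about 4 N at the crank grip and stays where it is left
- wheel_axis (a point): a point on the handwheel's vertical axis, 122 mm above the bench, at (-30, -150) mm in the gauge's frame; at the height of crank_grip
- crank_grip (a point): middle of the upright black crank grip on the handwheel, 45 mm from the axis, 122 mm above the bench. The grip is 22 mm in diameter, 50 mm tall (94 to 144 mm above the bench) and revolves freely on its own pin, so it can be pinched from above and led round a circle without turning the hand
- fence_pointer (a point): tip of the fence's pointer, at its far (+x) end beside the scale, 34 mm above the bench; axes as the gauge's. Line it up with rider_point along the gauge's y. Starts 18 to 62 mm on the -y side of rider_point
- rider_point (a point): tip of the small steel rider (14 mm wide, 22 mm tall) clipped on the scale; points towards the fence; 34 mm above the bench; axes as the gauge's. Its place along the scale varies; it must stay there
- lock (a joint): lock lever angle (rad) on the fence: 0 open (lever points to the gauge's -x), grows as the lever swings clockwise seen from above, 1.57 at its locked end (lever points to the gauge's +y). Starts at 0 to 0.4; stiff with about 2.5 N at its grip and stays where it is left
- lock_pivot (a point): a point on the lock lever's vertical pivot, 85 mm above the bench, carried along by the fence, at x -78 mm in the gauge's frame and the same y as fence_pointer
- lock_grip (a point): middle of the lock lever's upright black grip, 48 mm from lock_pivot, 85 mm above the bench; the grip is 18 mm in diameter, from 59 to 105 mm above the bench; the lever arm under it is 9 mm thick, its top 62 mm above the bench
- weight: the pattern weight to move: a dark steel weight of revolution, 0.35 to 0.65 kg, foot 56 mm in diameter and 22 mm high, tapering to a neck, with a knob 24 mm in diameter, 42 to 69 mm above its underside (69 mm tall in all). Origin at the centre of its underside. It stands on the gauge's bed in the fence's way
- weight_mid (a point): centre of that weight, 34.5 mm above its underside, z up
- weight_knob (a point): middle of that weight's knob, 56 mm above its underside, where to pinch it
- tray: aluminium tray 190 mm along its x, 140 mm along its y, 24 mm high, walls and floor 5 mm thick, fixed. Origin at the centre of its underside. It stands to the left or to the right of the gauge (it changes places with a concrete slab of the same outline)
- weight2_mid (a point): centre (34.5 mm above its underside) of a second, equal weight that already stands in the tray, somewhere in the half to the tray's -x side; leave it
- slab: concrete slab 190 x 140 mm, 30 mm high, fixed, on the other side of the gauge; a hammer lies on it. Origin under its centre
- glue1_mid (a point): half-way up an upright white glue bottle, 58 mm in diameter, 150 mm tall, near the gauge's lock lever; leave it
- glue2_mid (a point): half-way up an upright amber glue bottle, 58 mm in diameter, 165 mm tall, between the robot and the handwheel; leave it
- jar: lidded jar 68 mm in diameter, 85 mm tall, behind the gauge, origin under its centre; leave it
- tape: black tape roll lying flat, 90 mm in diameter, 24 mm high, at the back on the right; leave it
- hammer: small hammer 170 mm long lying on the slab; leave it
- brush: brush 160 mm long lying at the back on the left; leave it
Things that resemble listed ones, but are neither listed nor needed, are in the scene too. What is shaped like the weight but pink or turquoise is not meant. Leave any orange look-alike of the tray alone.

How it is judged:
By the outcome, as a careful person would: the job done as asked, in the order asked, and still so for the second after the job is handed in, with the robot touching nothing.
It also fails if it takes over 72 s, if anything falls off the work surface, if the arm or the gripper's body presses on something with over 40 N, if the wrist force passes 120 N, or if a joint passes its speed limit or range.

## Working session

There is one attempt and no reset: what is moved stays moved. The work goes in short steps, Python scripts to look and compute and a tool call to move; the robot and the scene stay as the last step left them, time stands still between calls to the robot, and variables do not carry over. Pictures are saved under pics/ and viewed, at most 10 in all, crops included, and the job is handed in when it is done.

Besides the shell and the picture viewer there is one more tool, called by a JSON object that holds its "op" and its "data", one argument or row to a line. jog_arm: Moves the arm, as the interface text tells. Its arguments: {"type":"object","properties":{"linear":{"type":"array","items":{"type":"array","items":{"type":"number"}}},"turn":{"type":"array","items":{"type":"array","items":{"type":"number"}}},"hand":{"type":"array","items":{"type":"number"}},"force":{"type":"number"}},"required":["linear","turn","hand"]}

```bash
ls; mkdir -p pics; python3 - <<'E'
from bench import r
import cv2
for n in ("scene","top"):
    s=r.snapshot(n); cv2.imwrite(f"pics/{n}0.png",s["img"]); print(n,s["intrinsics"].round(1).tolist(),s["extrinsics"].round(3).tolist())
o=r.observe(); print({k:o[k] for k in("time_s","tool_pos","ee_rot","force","finger_gap")},r.grip_depth)
E
```

```text
pics
scene [[410.8, 0.0, 313.9], [0.0, 410.8, 188.7], [0.0, 0.0, 1.0]] [[0.84, 0.46, -0.287, 843.862], [0.542, -0.701, 0.464, -590.355], [0.012, -0.545, -0.838, 1155.617], [0.0, 0.0, 0.0, 1.0]]
top [[477.3, 0.0, 307.6], [0.0, 477.3, 199.7], [0.0, 0.0, 1.0]] [[-0.029, -0.987, 0.158, 293.014], [-0.999, 0.026, -0.022, 19.933], [0.018, -0.159, -0.987, 1401.846], [0.0, 0.0, 0.0, 1.0]]
{'time_s': 0.1, 'tool_pos': array([ 251.5559733 , -571.43728283,  197.28120302]), 'ee_rot': array([-3.07269908e+00, -6.46695085e-01,  7.62480004e-04]), 'force': array([-0.08572757, -0.19863904, -0.00276872]), 'finger_gap': 1.0029092841711549} -18.700000000000003
```

View pics/top0.png

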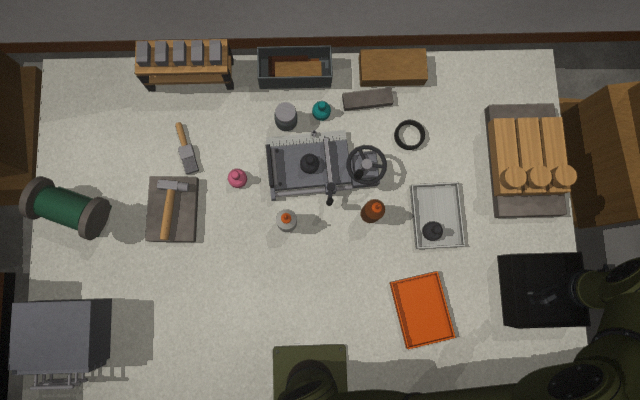

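View pics/scene0.png

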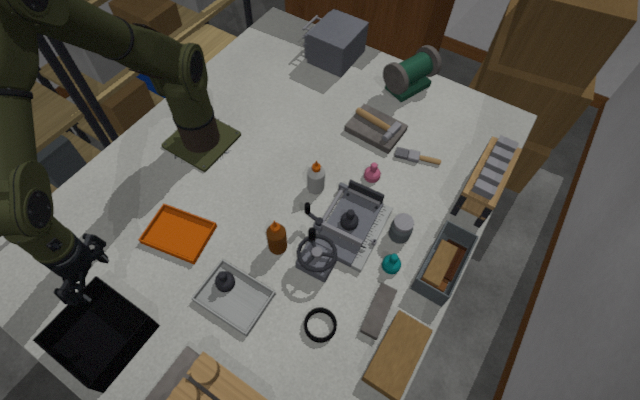

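The top view shows the gauge at about (310,165), with its weight at (310,162), wheel at (367,166), lock grip at (330,198) and fence at about (331,165). The tray is at (438,216) with the second weight at (432,231). I'll zoom in for precise pixels.

```bash
python3 - <<'E'
import cv2
a=cv2.imread("pics/top0.png")[120:260,255:475]; cv2.imwrite("pics/topc.png",cv2.resize(a,None,fx=3.6,fy=3.6,interpolation=cv2.INTER_CUBIC))
a=cv2.imread("pics/scene0.png")[150:340,190:420]; cv2.imwrite("pics/scenec.png",cv2.resize(a,None,fx=3.1,fy=3.1,interpolation=cv2.INTER_CUBIC))
E
```

```text
(no output)
```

View pics/topc.png

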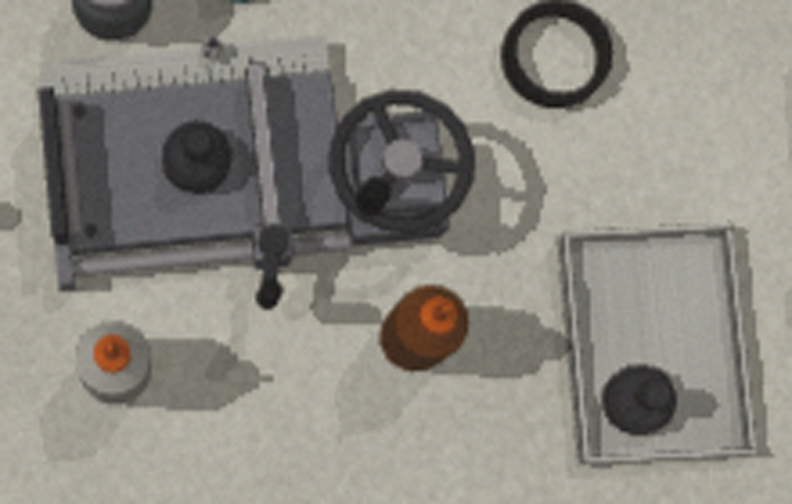

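View pics/scenec.png

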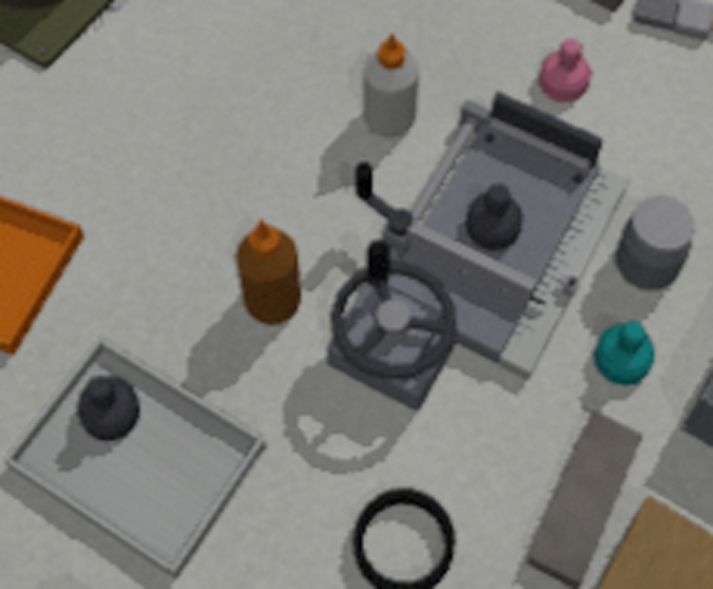

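The zoomed views show, in top crop and scene crop pixels: rim centre (402,160)/(393,318), crank grip (374,195)/(379,262), and knob (201,143)/(498,197). The rider is at (212,48)/(570,287), the pointer at (257,66)/(537,299), and the lock grip at (268,290)/(364,182).

```bash
cat > h.py <<'E'
import numpy as np
from scipy.optimize import least_squares
TK=np.array([[477.3,0,307.6],[0,477.3,199.7],[0,0,1]]);SK=np.array([[410.8,0,313.9],[0,410.8,188.7],[0,0,1]])
import json
from bench import r
def cams():
    return {n:r.snapshot(n) for n in("top","scene")}
def proj(s,p):
    E=s["extrinsics"]; c=E[:3,:3].T@(np.asarray(p,float)-E[:3,3]); k=s["intrinsics"]@c; return k[:2]/k[2]
def atz(s,uv,z):
    E=s["extrinsics"]; d=E[:3,:3]@np.linalg.inv(s["intrinsics"])@np.array([*uv,1]); o=E[:3,3]; return o+d*(z-o[2])/d[2]
def t(u,v): return np.array([255+(u+.5)/3.6-.5,120+(v+.5)/3.6-.5])
def c(u,v): return np.array([190+(u+.5)/3.1-.5,150+(v+.5)/3.1-.5])
E
python3 - <<'E'
from h import *
C=cams(); T,S=C["top"],C["scene"]
def both(name,z,tp=None,sc=None):
    print(name,z,[None if p is None else atz(s,p,z)[:2].round(1).tolist() for s,p in((T,tp),(S,sc))])
both("rim",85,t(402,160),c(393,318)); both("crank",122,t(374,195),c(379,262))
both("knob",86,t(200,145),c(498,197)); both("w2foot",11,t(639,401),c(108,412)); both("w2knob",61,t(655,396),c(103,392))
both("rider",34,t(212,50),c(570,287)); both("pointer",34,t(257,66),c(535,300))
both("lockgrip",85,t(268,290),c(364,182)); both("pivot",66,t(274,238),c(400,217))
for p in((563,236),(738,228),(757,452),(584,462)): both("tray",24,t(*p))
for p in((103,345),(263,443),(173,572),(10,463)): both("tray",24,None,c(*p))
both("glue1",150,t(112,352)); both("glue2",165,t(437,314))
obs=[((97,-110,22),t(328,38),c(525,377)),((97,130,22),None,c(628,178)),((-30,-150,85),t(402,160),c(393,318)),((65,-110,30),t(333,71),None)]
def res(x):
    g=[]
    for P,a,b in obs:
        w=np.array([x[0]+P[0]*np.cos(x[2])-P[1]*np.sin(x[2]),x[1]+P[0]*np.sin(x[2])+P[1]*np.cos(x[2]),P[2]])
        for s,p in((T,a),(S,b)):
            if p is not None: g+=list(proj(s,w)-p)
    return g
f=least_squares(res,[600,0,0]); print(f.x.round(3),np.round(f.fun,1))
E
```

```text
rim 85 [[602.2, -178.5], [599.4, -174.1]]
crank 122 [[566.7, -150.2], [567.7, -149.2]]
knob 86 [[617.9, -19.8], [616.2, -12.4]]
w2foot 11 [[413.6, -373.5], [411.4, -370.2]]
w2knob 61 [[412.9, -372.3], [414.6, -367.8]]
rider 34 [[711.0, -33.6], [714.0, -32.9]]
pointer 34 [[696.4, -70.3], [692.3, -63.6]]
lockgrip 85 [[501.3, -69.2], [498.5, -68.8]]
pivot 66 [[545.9, -76.7], [543.3, -73.2]]
tray 24 [[549.5, -316.8], None]
tray 24 [[552.5, -461.6], None]
tray 24 [[368.8, -462.4], None]
tray 24 [[364.7, -322.1], None]
tray 24 [None, [370.0, -324.1]]
tray 24 [None, [552.8, -318.8]]
tray 24 [None, [554.6, -453.2]]
tray 24 [None, [373.2, -457.7]]
glue1 150 [[448.0, 51.3], None]
glue2 165 [[467.7, -186.5], None]
[ 6.18441e+02 -2.64040e+01  7.30000e-02] [-0.7 -0.1  1.1 -0.6 -0.3  1.4 -0.1  1.  -0.8  1.1 -0.6  0.2]
```

{"op": "jog_arm", "data": {
  "linear": [
    [0,0,-0.012],
    [0,0,-0.012],
    [0,0,-0.011],
    [0.03,-0.046,0],
    [0.03,-0.046,0],
    [0.03,-0.046,0],
    [0.03,-0.046,0],
    [0.03,-0.046,0],
    [0.03,-0.046,0],
    [0.03,-0.046,0],
    [0.03,-0.046,0],
    [0.03,-0.046,0]
  ],
  "turn": [
    [0,0,0.138],
    [0,0,0.138],
    [0,0,0.138],
    [0,0,0],
    [0,0,0],
    [0,0,0],
    [0,0,0],
    [0,0,0],
    [0,0,0],
    [0,0,0],
    [0,0,0],
    [0,0,0]
  ],
  "hand": [0.0854,0.0854,0.0854,0.0854,0.0854,0.0854,0.0854,0.0854,0.0854,0.0854,0.0854,0.0854],
  "force": 40
}}

```text
time_s: 1.7
tool_pos: [522.3, -156.2, 233.0]
ee_rot: [3.141, 0.001, 0.0]
force: [1.4, -1.2, -1.0]
finger_gap: 1.0
grasp_force: 0.0
```

{"op": "jog_arm", "data": {
  "linear": [
    [0.0235,-0.035,0],
    [0.0235,-0.035,0],
    [0.0235,-0.035,0],
    [0.0235,-0.035,0],
    [0,0,0],
    [0,0,0]
  ],
  "turn": [
    [0,0,0],
    [0,0,0],
    [0,0,0],
    [0,0,0],
    [0,0,0],
    [0,0,0]
  ],
  "hand": [0.0854,0.0854,0.0854,0.0854,0.0854,0.0854]
}}

```text
time_s: 2.45
tool_pos: [614.9, -18.5, 232.6]
ee_rot: [3.141, 0.001, -0.002]
force: [-0.3, -0.7, 0.1]
finger_gap: 0.998
grasp_force: 0.0
```

```bash
python3 - <<'E'
from h import *
import cv2
s=r.snapshot("wrist"); cv2.imwrite("pics/w1.png",s["img"])
print(s["extrinsics"].round(2).tolist(),s["intrinsics"].round(1).tolist(),r.observe()["tool_pos"])
print("knob",proj(s,(617,-16,86)),"rider",proj(s,(712,-33,34)))
E
```

```text
[[0.0, -0.95, -0.32, 696.48], [-1.0, -0.0, -0.0, -19.12], [0.0, 0.32, -0.95, 408.47], [0.0, 0.0, 0.0, 1.0]] [[347.8, 0.0, 325.0], [0.0, 347.8, 201.0], [0.0, 0.0, 1.0]] [614.71748182 -19.23300351 232.77026329]
knob [321.2449133  172.29095094] rider [338.39254877  67.94696896]
```

View pics/w1.png

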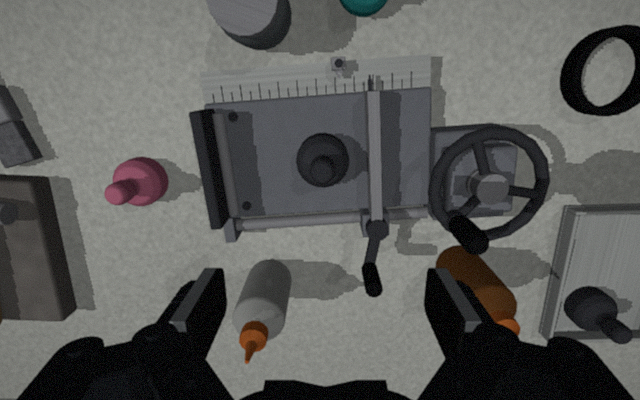

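The wrist view shows the knob at about (321,169), where I predicted it. The rim centre is at (489,184), grip middle at (469,232), rider at (338,66), pointer at (374,80), lock grip at (372,278), and flange corners at (431,56) and (202,72).

```bash
python3 - <<'E'
from h import *
C=cams(); T,S=C["top"],C["scene"]; W=r.snapshot("wrist")
def b(n,z,p): print(n,atz(W,p,z)[:2].round(1))
b("knob",99,(320,172)); b("foot",52,(322,159));b("rim",87,(489,184)); b("crank",122,(469,232)); b("crankbase",94,(457,222));b("cranktop",144,(481,241));b("rider",34,(338,74)); b("rider top",44,(338,63)); b("pointer",34,(374,80)); b("lockgrip",85,(372,278)); b("pivot",66,(376,229)); b("w2",11,(590,308))
obs=[((97,-110,22),t(328,38),c(525,377),(431,56)),((97,130,22),None,c(628,178),(202,72)),((-30,-150,85),t(402,160),c(393,318),(489,184)),((65,-110,30),t(333,71),None,(430,87))]
def res(x):
    g=[]
    for P,*q in obs:
        w=np.array([x[0]+P[0]*np.cos(x[2])-P[1]*np.sin(x[2]),x[1]+P[0]*np.sin(x[2])+P[1]*np.cos(x[2]),P[2]])
        for s,p in zip((T,S,W),q):
            if p is not None: g+=list(proj(s,w)-p)
    return g
f=least_squares(res,[600,0,0]); print(f.x.round(3),np.round(f.fun,1))
x,y,a=f.x; R=np.array([[np.cos(a),-np.sin(a)],[np.sin(a),np.cos(a)]]); print("axis",f.x[:2]+R@[-30,-150])
for n,p in(("rider",atz(W,(338,74),34)),("ptr",atz(W,(374,80),34)),("piv",atz(W,(376,229),66)),("knob",atz(W,(320,172),99))): print(n,R.T@(p[:2]-f.x[:2]))
E
```

```text
knob [620.4 -16. ]
foot [622.8 -17.5]
rim [ 605.5 -178.1]
crank [ 570.7 -149.7]
crankbase [ 569.  -149.2]
cranktop [ 572.1 -150.9]
rider [706.4 -33.9]
rider top [716.2 -33.4]
pointer [700.6 -70.6]
lockgrip [501.6 -70.3]
pivot [549.8 -75. ]
w2 [ 410.6 -377.3]
[ 6.20752e+02 -2.71120e+01  7.50000e-02] [-0.6 -0.9  1.8 -0.  -0.1 -1.7  0.2  1.9 -2.   1.   0.1  0.1 -0.1  1.8
 -0.7  2.9 -0.5 -0.6  2.4 -0. ]
axis [ 602.01198964 -178.93030656]
rider [ 84.85710243 -13.11224811]
ptr [ 76.36646743 -49.30431694]
piv [-74.34191974 -42.50785003]
knob [ 0.51749179 11.12219723]
```

{"op": "jog_arm", "data": {
  "linear": [
    [0.001,-0.001,0.04],
    [0.001,-0.001,0.04],
    [0,0,0.035],
    [0,0,0.025],
    [0,0,0.015],
    [0,0,0.008],
    [0,0,0]
  ],
  "turn": [
    [0,0,0],
    [0,0,0],
    [0,0,0],
    [0,0,0],
    [0,0,0],
    [0,0,0],
    [0,0,0]
  ],
  "hand": [0.0854,0.0854,0.0854,0.0854,0.0854,0.0854,0.0854]
}}

```text
time_s: 3.52
tool_pos: [617.6, -15.9, 70.2]
ee_rot: [3.141, 0.001, 0.0]
force: [-0.1, 0.4, -0.1]
finger_gap: 1.001
grasp_force: 0.0
```

{"op": "jog_arm", "data": {
  "linear": [
    [0.001,0,0.002],
    [0,0,0],
    [0,0,0],
    [0,0,0],
    [0,0,0],
    [0,0,0]
  ],
  "turn": [
    [0,0,0],
    [0,0,0],
    [0,0,0],
    [0,0,0],
    [0,0,0],
    [0,0,0]
  ],
  "hand": [0.0,0.0,0.0,0.0,0.0,0.0],
  "force": 60
}}

```text
time_s: 4.28
tool_pos: [618.4, -15.7, 68.0]
ee_rot: [3.142, 0.001, 0.0]
force: [0.8, -0.6, 0.9]
finger_gap: -0.001
grasp_force: 0.0
```

```bash
python3 - <<'E'
from h import *
import cv2
a=r.snapshot("wrist")["img"]; b=cv2.resize(r.snapshot("scene")["img"][150:340,190:420],None,fx=2.1,fy=2.1,interpolation=cv2.INTER_CUBIC)
c_=np.zeros((600,640,3),np.uint8); c_[:200]=cv2.resize(a,(320,200)).repeat(2,1)[:,:640]*0
c_=np.hstack([cv2.resize(a,(320,200)),np.zeros((200,0,3),np.uint8)]); h=b.shape[0]
p=np.zeros((h,320+b.shape[1],3),np.uint8); p[:200,:320]=c_; p[:,320:]=b; cv2.imwrite("pics/m2.png",p[:600,:800]); print(p.shape)
E
```

```text
(399, 803, 3)
```

View pics/m2.png

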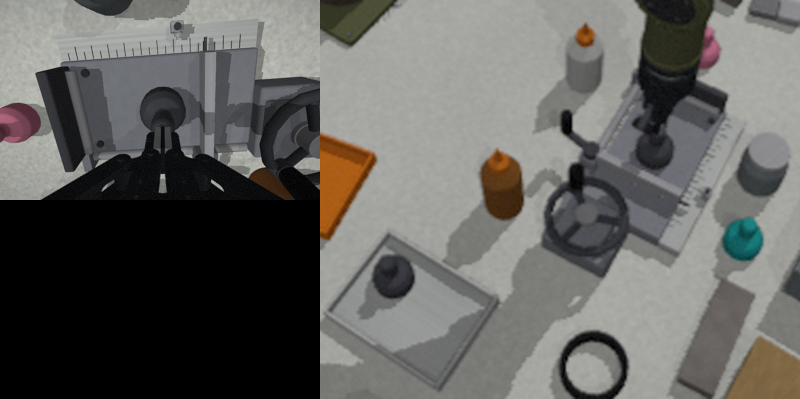

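The fingers closed on nothing and sit on the -x side of the knob. I'll lift and look again.

{"op": "jog_arm", "data": {
  "linear": [
    [0,0,-0.02],
    [0,0,-0.03],
    [0,0,-0.03],
    [0,0,0],
    [0,0,0]
  ],
  "turn": [
    [0,0,0],
    [0,0,0],
    [0,0,0],
    [0,0,0],
    [0,0,0]
  ],
  "hand": [0.0,0.0,0.0,0.0,0.0]
}}

```text
time_s: 5.0
tool_pos: [617.9, -15.7, 147.4]
ee_rot: [3.142, 0.001, -0.002]
force: [-0.1, -0.4, -0.8]
finger_gap: -0.003
grasp_force: 0.0
```

```bash
python3 - <<'E'
from h import *
import cv2
s=r.snapshot("wrist");cv2.imwrite("pics/w3.png",s["img"]); o=r.observe()["tool_pos"]
print(o,proj(s,o),s["extrinsics"].round(3).tolist())
for z in (30,52,86,99): print(z,proj(s,(619,-16,z)))
E
```

```text
[617.55043877 -15.70364673 147.00695368] [323.3086429  239.75951448] [[0.002, -0.948, -0.318, 699.451], [-1.0, -0.001, -0.001, -16.49], [0.0, 0.318, -0.948, 323.28], [0.0, 0.0, 0.0, 1.0]]
30 [324.24420943 181.4207    ]
52 [324.19285457 188.59021423]
86 [324.09667101 202.01814347]
99 [324.05301649 208.11263353]
```

View pics/w3.png

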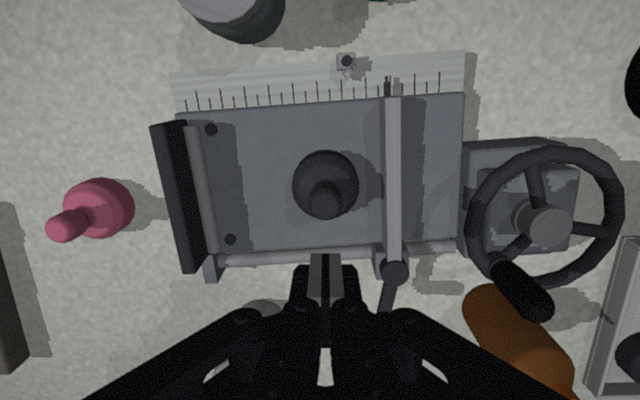

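The knob is at (325,205), unmoved and where I estimated it. The visible shut fingertips at (325,254) suggest the tips really sit about 35 mm higher than the reported TCP. I'll check that against the earlier scene crop.

```bash
python3 - <<'E'
from h import *
import cv2
S=r.snapshot("scene")
f=lambda p:(np.array([320,0])+2.1*(proj(S,p)-[190,150])).round()
for n,p in dict(foot=(619,-16,41),knobtop=(619,-16,99),H0=(618,-16,68),H2=(618,-16,104),H1=(598,-16,68)).items(): print(n,f(p))
g=cv2.cvtColor(S["img"],cv2.COLOR_BGR2GRAY)
T=r.snapshot("top")
a=cv2.resize(S["img"][160:260,270:390],(480,400),interpolation=cv2.INTER_CUBIC)
for k,z in enumerate((147,183)):
    for x,col in ((618,(0,255,0)),(598,(0,0,255))):
        p=(proj(S,(x,-16,z))-[270,160])*4; cv2.circle(a,tuple(int(v) for v in p),3,col,-1 if k else 1)
cv2.imwrite("pics/s3.png",a)
E
```

```text
foot [654. 151.]
knobtop [658. 131.]
H0 [655. 141.]
H2 [658. 129.]
H1 [643. 135.]
```

View pics/s3.png

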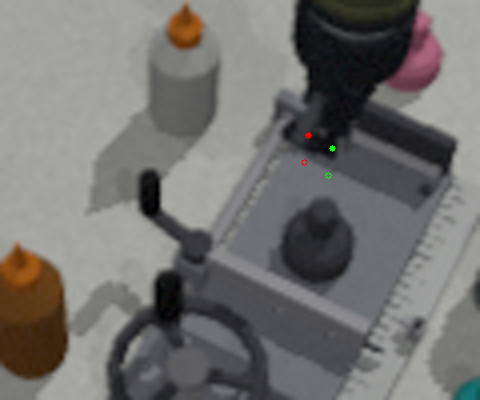

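The scene crop confirms it: the fingertips at (330,152) match a height about 34 mm above the reported TCP z. I'll apply that offset from here.

{"op": "jog_arm", "data": {
  "linear": [
    [0.001,0,0],
    [0,0,0.01],
    [0,0,0.025],
    [0,0,0.025],
    [0,0,0.02],
    [0,0,0.015],
    [0,0,0.01],
    [0,0,0.005],
    [0,0,0]
  ],
  "turn": [
    [0,0,0],
    [0,0,0],
    [0,0,0],
    [0,0,0],
    [0,0,0],
    [0,0,0],
    [0,0,0],
    [0,0,0],
    [0,0,0]
  ],
  "hand": [0.07,0.07,0.07,0.07,0.07,0.07,0.07,0.07,0.07]
}}

```text
time_s: 6.28
tool_pos: [619.6, -15.7, 38.0]
ee_rot: [3.142, 0.001, 0.0]
force: [1.2, 0.3, 0.3]
finger_gap: 0.82
grasp_force: 0.0
```

{"op": "jog_arm", "data": {
  "linear": [
    [0,0,0],
    [0,0,0],
    [0,0,0],
    [0,0,0],
    [0,0,0]
  ],
  "turn": [
    [0,0,0],
    [0,0,0],
    [0,0,0],
    [0,0,0],
    [0,0,0]
  ],
  "hand": [0.0,0.0,0.0,0.0,0.0],
  "force": 60
}}

```text
time_s: 6.9
tool_pos: [619.8, -15.8, 38.7]
ee_rot: [3.141, 0.001, 0.001]
force: [-1.0, 0.3, 5.5]
finger_gap: 0.253
grasp_force: 58.9
```

{"op": "jog_arm", "data": {
  "linear": [
    [0,0,-0.005],
    [0,0,-0.02],
    [0,0,-0.035],
    [0,0,-0.04],
    [0,0,-0.04],
    [0,0,-0.025],
    [-0.005,0.015,0],
    [-0.01,0.03,0],
    [-0.012,0.04,0],
    [-0.012,0.04,0],
    [-0.013,0.042,0],
    [-0.013,0.042,0]
  ],
  "turn": [
    [0,0,0],
    [0,0,0],
    [0,0,0],
    [0,0,0],
    [0,0,0],
    [0,0,0],
    [0,0,0],
    [0,0,0],
    [0,0,0],
    [0,0,0],
    [0,0,0],
    [0,0,0]
  ],
  "hand": [0.0,0.0,0.0,0.0,0.0,0.0,0.0,0.0,0.0,0.0,0.0,0.0]
}}

```text
time_s: 8.4
tool_pos: [551.3, -226.9, 200.5]
ee_rot: [-3.141, 0.0, 0.008]
force: [-0.1, -0.5, -5.5]
finger_gap: 0.248
grasp_force: 59.4
```

{"op": "jog_arm", "data": {
  "linear": [
    [-0.011,0.042,0],
    [-0.011,0.04,0],
    [-0.011,0.036,0],
    [-0.007,0.025,0],
    [-0.003,0.015,0.01],
    [0,0.002,0.03],
    [0,0,0.035],
    [0,0,0.035],
    [0,0,0.03],
    [0,0,0.02],
    [0,0,0.01],
    [0,0,0]
  ],
  "turn": [
    [0,0,0],
    [0,0,0],
    [0,0,0],
    [0,0,0],
    [0,0,0],
    [0,0,0],
    [0,0,0],
    [0,0,0],
    [0,0,0],
    [0,0,0],
    [0,0,0],
    [0,0,0]
  ],
  "hand": [0.0,0.0,0.0,0.0,0.0,0.0,0.0,0.0,0.0,0.0,0.0,0.0]
}}

```text
time_s: 9.9
tool_pos: [511.6, -384.6, 32.5]
ee_rot: [-3.141, -0.002, 0.001]
force: [-0.2, -0.2, -5.5]
finger_gap: 0.254
grasp_force: 59.4
```

{"op": "jog_arm", "data": {
  "linear": [
    [-0.004,0.002,0.005],
    [0,0,0.005],
    [0,0,0.003],
    [0,0,0.002],
    [0,0,0.001],
    [0,0,0.001],
    [0,0,0]
  ],
  "turn": [
    [0,0,0],
    [0,0,0],
    [0,0,0],
    [0,0,0],
    [0,0,0],
    [0,0,0],
    [0,0,0]
  ],
  "hand": [0.0,0.0,0.0,0.0,0.0,0.0,0.0]
}}

```text
time_s: 10.78
tool_pos: [507.8, -386.8, 16.0]
ee_rot: [3.142, 0.001, 0.0]
force: [0.3, -0.4, -5.5]
finger_gap: 0.256
grasp_force: 59.4
```

{"op": "jog_arm", "data": {
  "linear": [
    [0,0,0.001],
    [0,0,0.001],
    [0,0,0.0005],
    [0,0,0]
  ],
  "turn": [
    [0,0,0],
    [0,0,0],
    [0,0,0],
    [0,0,0]
  ],
  "hand": [0.0,0.0,0.0,0.0]
}}

```text
time_s: 11.28
tool_pos: [507.8, -386.8, 13.8]
ee_rot: [3.142, 0.001, 0.0]
force: [-0.2, 1.3, -2.4]
finger_gap: 0.253
grasp_force: 59.7
```

Contact has begun: the load dropped from 5.5 to 2.4 N. I'll take one more small step down and release.

{"op": "jog_arm", "data": {
  "linear": [
    [0,0,0.0005],
    [0,0,0],
    [0,0,0],
    [0,0,0],
    [0,0,-0.01],
    [0,0,-0.03],
    [0,0,-0.04],
    [0,0,-0.05],
    [0,0,-0.05],
    [0,0,-0.02],
    [0,0,0]
  ],
  "turn": [
    [0,0,0],
    [0,0,0],
    [0,0,0],
    [0,0,0],
    [0,0,0],
    [0,0,0],
    [0,0,0],
    [0,0,0],
    [0,0,0],
    [0,0,0],
    [0,0,0]
  ],
  "hand": [0.0,0.06,0.06,0.06,0.06,0.06,0.06,0.06,0.06,0.06,0.06]
}}

```text
time_s: 12.65
tool_pos: [508.9, -387.6, 215.5]
ee_rot: [3.139, 0.001, 0.006]
force: [0.3, -0.5, -0.9]
finger_gap: 0.703
grasp_force: 0.0
```

{"op": "jog_arm", "data": {
  "linear": [
    [0.006,-0.02,0],
    [0.01,-0.042,0],
    [0.011,-0.046,0],
    [0.011,-0.046,0],
    [0.011,-0.042,0],
    [0.008,-0.03,0],
    [0.004,-0.012,0.02],
    [0,0,0.04],
    [0,0,0.04],
    [0,0,0.025],
    [0,0,0.01],
    [0,0,0.003]
  ],
  "turn": [
    [0,0,0],
    [0,0,0],
    [0,0,0],
    [0,0,0],
    [0,0,0],
    [0,0,0],
    [0,0,0],
    [0,0,0],
    [0,0,0],
    [0,0,0],
    [0,0,0],
    [0,0,0]
  ],
  "hand": [0.06,0.06,0.06,0.06,0.06,0.06,0.06,0.06,0.06,0.06,0.06,0.06]
}}

```text
time_s: 14.15
tool_pos: [568.1, -147.7, 74.3]
ee_rot: [-3.141, -0.003, 0.002]
force: [0.4, -0.2, 0.2]
finger_gap: 0.704
grasp_force: 0.0
```

{"op": "jog_arm", "data": {
  "linear": [
    [0,0,0],
    [0,0,0],
    [0,0,0],
    [0,0,0],
    [0,0,0]
  ],
  "turn": [
    [0,0,0],
    [0,0,0],
    [0,0,0],
    [0,0,0],
    [0,0,0]
  ],
  "hand": [0.0,0.0,0.0,0.0,0.0],
  "force": 30
}}

```text
time_s: 14.78
tool_pos: [569.0, -148.4, 76.1]
ee_rot: [-3.141, -0.002, -0.002]
force: [-1.6, 0.7, 7.4]
finger_gap: 0.246
grasp_force: 29.6
```

{"op": "jog_arm", "data": {
  "linear": [
    [0.009,-0.0076,0],
    [0.0106,-0.005,0],
    [0.0116,-0.0021,0],
    [0.0117,0.001,0],
    [0.0111,0.004,0],
    [0.0097,0.0067,0],
    [0.0076,0.009,0],
    [0.005,0.0106,0],
    [0.0021,0.0116,0],
    [-0.001,0.0117,0],
    [-0.004,0.0111,0],
    [-0.0067,0.0097,0]
  ],
  "turn": [
    [0,0,0],
    [0,0,0],
    [0,0,0],
    [0,0,0],
    [0,0,0],
    [0,0,0],
    [0,0,0],
    [0,0,0],
    [0,0,0],
    [0,0,0],
    [0,0,0],
    [0,0,0]
  ],
  "hand": [0.0,0.0,0.0,0.0,0.0,0.0,0.0,0.0,0.0,0.0,0.0,0.0]
}}

```text
time_s: 16.27
tool_pos: [636.1, -208.3, 76.1]
ee_rot: [-3.14, -0.002, -0.003]
force: [-1.0, 6.7, 9.3]
finger_gap: 0.248
grasp_force: 30.0
```

{"op": "jog_arm", "data": {
  "linear": [
    [-0.009,0.0076,0],
    [-0.0106,0.005,0],
    [-0.0116,0.0021,0],
    [-0.0117,-0.001,0],
    [-0.0111,-0.004,0],
    [-0.0097,-0.0067,0],
    [-0.0076,-0.009,0],
    [-0.005,-0.0106,0],
    [-0.0021,-0.0116,0],
    [0.001,-0.0117,0],
    [0.004,-0.0111,0],
    [0.0067,-0.0097,0]
  ],
  "turn": [
    [0,0,0],
    [0,0,0],
    [0,0,0],
    [0,0,0],
    [0,0,0],
    [0,0,0],
    [0,0,0],
    [0,0,0],
    [0,0,0],
    [0,0,0],
    [0,0,0],
    [0,0,0]
  ],
  "hand": [0.0,0.0,0.0,0.0,0.0,0.0,0.0,0.0,0.0,0.0,0.0,0.0]
}}

```text
time_s: 17.77
tool_pos: [566.4, -152.0, 76.0]
ee_rot: [3.138, -0.003, -0.005]
force: [-4.8, -2.7, 12.7]
finger_gap: 0.244
grasp_force: 30.8
```

{"op": "jog_arm", "data": {
  "linear": [
    [0.009,-0.0076,0],
    [0.0106,-0.005,0],
    [0.0116,-0.0021,0],
    [0.0117,0.001,0],
    [0.0111,0.004,0],
    [0.0097,0.0067,0],
    [0.0076,0.009,0],
    [0.005,0.0106,0],
    [0.0021,0.0116,0],
    [-0.001,0.0117,0],
    [0,0,0],
    [0,0,0]
  ],
  "turn": [
    [0,0,0],
    [0,0,0],
    [0,0,0],
    [0,0,0],
    [0,0,0],
    [0,0,0],
    [0,0,0],
    [0,0,0],
    [0,0,0],
    [0,0,0],
    [0,0,0],
    [0,0,0]
  ],
  "hand": [0.0,0.0,0.0,0.0,0.0,0.0,0.0,0.0,0.0,0.0,0.0,0.0]
}}

```text
time_s: 19.27
tool_pos: [647.2, -190.5, 76.2]
ee_rot: [3.139, -0.0, 0.005]
force: [1.9, -1.4, 5.1]
finger_gap: 0.241
grasp_force: 30.2
```

```bash
python3 - <<'E'
from h import *
import cv2
s=r.snapshot("wrist"); cv2.imwrite("pics/w4full.png",s["img"]); a=.075
R=np.array([[np.cos(a),-np.sin(a)],[np.sin(a),np.cos(a)]])
p=atz(s,(338,74),34); 
T=r.snapshot("top")
# wrist crop around the rider
u=proj(s,(709,-33.5,34)); print(u,r.observe()["tool_pos"])
x0,y0=[int(max(0,v)) for v in (u-[50,35])]; x0=min(x0,540);y0=min(y0,330)
print("wrist crop",x0,y0)
A=cv2.resize(s["img"][y0:y0+70,x0:x0+100],(800,560),interpolation=cv2.INTER_CUBIC)
cv2.imwrite("pics/w4.png",A)
E
```

```text
[ 66.97002868 118.51593587] [ 647.18380762 -190.43721647   76.13095325]
wrist crop 16 83
```

View pics/w4.png

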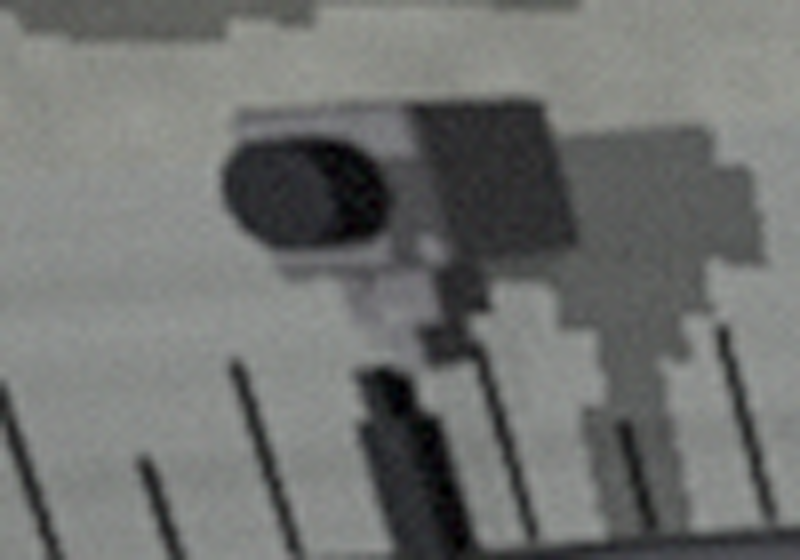

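The crop shows the rider tip at about (404,364) and the pointer tip at about (384,372). They nearly coincide, but the view is oblique. I'll release the grip and look from directly above the rider.

{"op": "jog_arm", "data": {
  "linear": [
    [0,0,0],
    [0,0,0],
    [0,0,-0.02],
    [0,0,-0.03],
    [0,-0.02,-0.02],
    [-0.005,-0.04,0],
    [-0.005,-0.045,0],
    [-0.003,-0.035,0.02],
    [-0.002,-0.015,0.04],
    [0,-0.002,0.04],
    [0,0,0],
    [0,0,0]
  ],
  "turn": [
    [0,0,0],
    [0,0,0],
    [0,0,0],
    [0,0,0],
    [0,0,0],
    [0,0,0],
    [0,0,0],
    [0,0,0],
    [0,0,0],
    [0,0,0],
    [0,0,0],
    [0,0,0]
  ],
  "hand": [0.05,0.05,0.05,0.05,0.05,0.05,0.05,0.05,0.05,0.05,0.05,0.05]
}}

```text
time_s: 20.88
tool_pos: [632.0, -31.3, 46.7]
ee_rot: [3.142, 0.001, 0.004]
force: [0.6, 0.1, -0.2]
finger_gap: 0.583
grasp_force: 0.0
```

```bash
python3 - <<'E'
from h import *
import cv2
s=r.snapshot("wrist"); cv2.imwrite("pics/w5full.png",s["img"])
u=proj(s,(706,-33.5,34)); print(u,r.observe()["tool_pos"],s["extrinsics"][:3,3])
x0,y0=[int(max(0,v)) for v in (u-[50,45])]
print("crop",x0,y0)
cv2.imwrite("pics/w5.png",cv2.resize(s["img"][y0:y0+75,x0:x0+100],(800,600),interpolation=cv2.INTER_CUBIC))
E
```

```text
[327.75676312  99.60948493] [632.41940404 -31.60161666  47.1267066 ] [712.97008992 -32.03616392 222.80118718]
crop 277 54
```

View pics/w5.png

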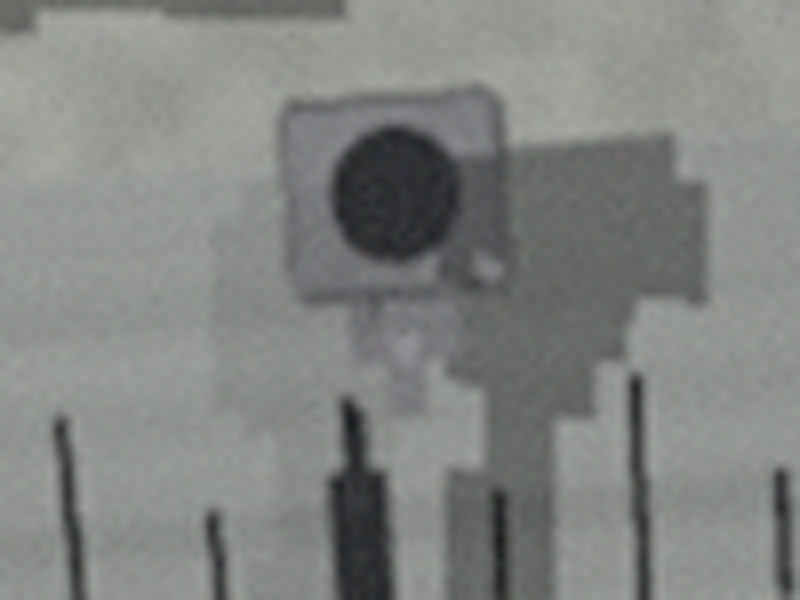

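The crop shows the rider tip at (407,412) and a dark bar centred at about (360,480), with a thin line at (350,400) that may be a scale tick. I'll sort that out numerically.

```bash
python3 - <<'E'
from h import *
import cv2
W5=r.snapshot("wrist")
px=lambda u,v:(277+(u+.5)/8-.5,54+(v+.5)/8-.5)
for n,p,z in(("thin",(350,400),22),("thin34",(350,400),34),("bar",(361,472),34),("rider",(407,412),34),("tickL",(62,415),22),("tickR",(637,375),22)):
    print(n,atz(W5,px(*p),z).round(1))
# w4 camera = same camera shifted with the tool
d=np.array([647.2,-190.5,76.2])-r.observe()["tool_pos"]
W4={k:np.array(v) for k,v in W5.items() if k!="img"}; W4["extrinsics"][:3,3]+=d
for n,p,z in(("thin",(350,400),22),("thin34",(350,400),34),("bar",(361,472),34),("rider",(407,412),34),("tickL",(62,415),22),("tickR",(637,375),22)):
    q=proj(W4,atz(W5,px(*p),z)); print("w4",n,((q-[16,83])*8+3.5).round())
g=cv2.cvtColor(cv2.imread("pics/w5full.png"),cv2.COLOR_BGR2GRAY)
print("cols",list(range(312,338)))
for y in range(98,130,2): print(y,g[y,312:338].tolist())
g=cv2.cvtColor(cv2.imread("pics/w4full.png"),cv2.COLOR_BGR2GRAY)
print("w4 cols",54,78)
for y in range(116,152,2): print(y,g[y,54:78].tolist())
E
```

```text
thin [703.9 -29.8  22. ]
thin34 [704.5 -30.   34. ]
bar [699.9 -30.7  34. ]
rider [703.7 -33.7  34. ]
tickL [702.9  -9.7  22. ]
tickR [705.6 -49.8  22. ]
w4 thin [491. 336.]
w4 thin34 [386. 345.]
w4 bar [409. 405.]
w4 rider [436. 355.]
w4 tickL [246. 349.]
w4 tickR [732. 315.]
cols [312, 313, 314, 315, 316, 317, 318, 319, 320, 321, 322, 323, 324, 325, 326, 327, 328, 329, 330, 331, 332, 333, 334, 335, 336, 337]
98 [140, 143, 142, 139, 142, 145, 140, 140, 138, 126, 117, 117, 124, 124, 129, 140, 137, 125, 123, 130, 124, 111, 111, 100, 99, 109]
100 [141, 139, 142, 145, 138, 140, 142, 142, 140, 135, 141, 140, 143, 132, 119, 123, 122, 124, 140, 150, 128, 100, 103, 100, 98, 102]
102 [137, 139, 135, 136, 138, 142, 134, 138, 135, 138, 134, 138, 136, 128, 129, 126, 124, 120, 135, 148, 149, 149, 136, 128, 126, 114]
104 [133, 135, 136, 133, 129, 140, 135, 101, 60, 101, 132, 139, 138, 130, 127, 121, 118, 123, 135, 148, 146, 146, 149, 147, 148, 129]
106 [136, 132, 138, 138, 133, 135, 140, 112, 40, 41, 88, 126, 136, 135, 138, 137, 139, 144, 139, 148, 147, 146, 144, 147, 152, 127]
108 [141, 140, 139
[... 2747 characters left out ...]
 124, 123, 123, 119]
140 [131, 131, 130, 132, 133, 132, 133, 105, 54, 40, 48, 41, 48, 37, 22, 19, 13, 23, 74, 114, 126, 121, 122, 129]
142 [128, 130, 131, 134, 133, 131, 133, 123, 81, 48, 46, 43, 44, 46, 43, 26, 17, 18, 47, 97, 132, 131, 125, 129]
144 [137, 136, 140, 137, 136, 132, 143, 136, 115, 60, 39, 44, 46, 45, 50, 34, 21, 0, 11, 58, 111, 133, 128, 133]
146 [137, 140, 141, 138, 141, 138, 135, 142, 131, 95, 40, 45, 48, 47, 45, 44, 15, 11, 12, 19, 87, 125, 132, 130]
148 [137, 136, 138, 137, 135, 135, 135, 136, 142, 121, 74, 42, 40, 53, 44, 44, 33, 17, 11, 10, 50, 106, 131, 128]
150 [139, 135, 139, 143, 138, 137, 137, 140, 140, 140, 115, 64, 39, 43, 50, 51, 42, 26, 17, 0, 24, 76, 123, 131]
```

```bash
python3 - <<'E'
import cv2
g=cv2.cvtColor(cv2.imread("pics/w1.png"),cv2.COLOR_BGR2GRAY)
print("w1 332..386")
for y in range(64,96,2): print(y,g[y,332:346].tolist(),"|364|",g[y,364:386].tolist())
g=cv2.cvtColor(cv2.imread("pics/w3.png"),cv2.COLOR_BGR2GRAY)
print("w3 338")
for y in range(60,104,3): print(y,g[y,338:354].tolist(),"|378|",g[y,378:402].tolist())
E
```

```text
w1 332..386
64 [103, 105, 87, 51, 35, 40, 50, 43, 41, 42, 62, 77, 72, 74] |364| [131, 125, 133, 130, 129, 127, 127, 122, 129, 128, 129, 120, 129, 121, 123, 121, 127, 125, 129, 125, 126, 130]
66 [94, 100, 103, 88, 58, 42, 39, 40, 44, 59, 74, 76, 75, 79] |364| [126, 128, 126, 128, 123, 125, 132, 128, 128, 129, 131, 128, 125, 129, 128, 127, 129, 129, 127, 131, 131, 126]
68 [89, 101, 100, 101, 101, 98, 93, 101, 99, 89, 74, 84, 102, 84] |364| [128, 128, 121, 125, 126, 123, 127, 122, 129, 125, 126, 130, 124, 126, 127, 129, 126, 127, 126, 127, 127, 127]
70 [85, 79, 75, 81, 83, 90, 86, 94, 94, 101, 86, 80, 82, 86] |364| [127, 129, 128, 129, 125, 129, 128, 128, 130, 127, 130, 132, 127, 131, 129, 132, 133, 128, 131, 126, 128, 130]
72 [119, 123, 117, 109, 103, 108, 117, 116, 108, 105, 100, 95, 89, 90] |364| [130, 132, 131, 129, 131, 133, 128, 130, 129, 132, 129, 127, 128, 129, 127, 129, 131, 126, 128, 131, 129, 127]
74 [127, 124, 122, 119, 108, 106, 110, 117, 125, 117, 96, 89, 93, 92] |364| [132, 126, 129, 130, 116, 106, 113, 131, 113, 109, 124, 131, 125, 130, 124, 129, 122, 130, 119, 124, 123,
[... 4056 characters left out ...]
] |378| [78, 124, 142, 151, 152, 118, 64, 33, 45, 44, 41, 40, 84, 138, 131, 104, 106, 106, 104, 105, 105, 109, 99, 88]
96 [148, 148, 147, 110, 105, 151, 151, 145, 148, 149, 149, 146, 147, 148, 144, 101] |378| [100, 111, 117, 119, 111, 86, 55, 48, 57, 49, 53, 52, 60, 71, 66, 65, 63, 65, 64, 66, 71, 72, 73, 68]
99 [147, 143, 138, 116, 108, 124, 126, 125, 124, 122, 116, 115, 110, 114, 105, 86] |378| [79, 76, 73, 75, 72, 72, 86, 109, 125, 124, 126, 128, 128, 127, 131, 133, 132, 129, 126, 122, 123, 126, 105, 75]
102 [88, 90, 85, 89, 87, 89, 87, 89, 92, 89, 87, 95, 92, 96, 90, 92] |378| [92, 78, 73, 72, 77, 75, 84, 112, 127, 127, 125, 124, 126, 126, 127, 130, 130, 130, 125, 124, 125, 131, 108, 72]
```

Numeric edge fits show the pointer is past the rider by about 3.3 mm: the pointer axis is at column 320.4 and the rider tip at 327.5, at 1.91 px/mm. I'll re-grip and crank back about 48°.

{"op": "jog_arm", "data": {
  "linear": [
    [0,0,-0.04],
    [0.001,0.005,-0.04],
    [0.002,0.025,0],
    [0.004,0.04,0],
    [0.004,0.045,0],
    [0.003,0.03,0],
    [0.001,0.014,0],
    [0,0,0.015],
    [0,0,0.02],
    [0,0,0.012],
    [0,0,0.004],
    [0,0,0]
  ],
  "turn": [
    [0,0,0],
    [0,0,0],
    [0,0,0],
    [0,0,0],
    [0,0,0],
    [0,0,0],
    [0,0,0],
    [0,0,0],
    [0,0,0],
    [0,0,0],
    [0,0,0],
    [0,0,0]
  ],
  "hand": [0.05,0.05,0.05,0.05,0.05,0.05,0.05,0.05,0.05,0.05,0.05,0.05]
}}

```text
time_s: 22.48
tool_pos: [646.2, -190.0, 74.0]
ee_rot: [-3.141, -0.002, -0.0]
force: [-0.4, -0.6, 0.3]
finger_gap: 0.584
grasp_force: 0.0
```

{"op": "jog_arm", "data": {
  "linear": [
    [0,0,0],
    [0,0,0],
    [0,0,0],
    [0,0,0]
  ],
  "turn": [
    [0,0,0],
    [0,0,0],
    [0,0,0],
    [0,0,0]
  ],
  "hand": [0.0,0.0,0.0,0.0]
}}

```text
time_s: 22.98
tool_pos: [646.5, -190.6, 74.8]
ee_rot: [3.141, 0.001, 0.002]
force: [-0.6, 0.2, 5.6]
finger_gap: 0.248
grasp_force: 29.7
```

{"op": "jog_arm", "data": {
  "linear": [
    [0.0015,-0.0093,0],
    [-0.0004,-0.0094,0],
    [-0.0024,-0.0091,0],
    [-0.0042,-0.0084,0],
    [0,0,0],
    [0,0,0]
  ],
  "turn": [
    [0,0,0],
    [0,0,0],
    [0,0,0],
    [0,0,0],
    [0,0,0],
    [0,0,0]
  ],
  "hand": [0.0,0.0,0.0,0.0,0.0,0.0]
}}

```text
time_s: 23.72
tool_pos: [642.1, -152.4, 74.8]
ee_rot: [-3.14, -0.003, -0.005]
force: [1.2, 1.7, 6.2]
finger_gap: 0.249
grasp_force: 29.8
```

{"op": "jog_arm", "data": {
  "linear": [
    [0,0,0],
    [0,0,0],
    [0,0,-0.02],
    [0,0,-0.03],
    [-0.001,-0.015,-0.02],
    [-0.003,-0.03,0],
    [-0.003,-0.035,0],
    [-0.002,-0.027,0.02],
    [-0.001,-0.012,0.04],
    [0,-0.002,0.038],
    [0,0,0],
    [0,0,0]
  ],
  "turn": [
    [0,0,0],
    [0,0,0],
    [0,0,0],
    [0,0,0],
    [0,0,0],
    [0,0,0],
    [0,0,0],
    [0,0,0],
    [0,0,0],
    [0,0,0],
    [0,0,0],
    [0,0,0]
  ],
  "hand": [0.05,0.05,0.05,0.05,0.05,0.05,0.05,0.05,0.05,0.05,0.05,0.05]
}}

```text
time_s: 25.22
tool_pos: [631.4, -33.2, 47.6]
ee_rot: [3.142, 0.001, 0.003]
force: [-0.4, -0.9, 0.1]
finger_gap: 0.581
grasp_force: 0.0
```

```bash
cat > look.py <<'E'
from h import *
import cv2
ims=[]
for _ in range(6): s=r.snapshot("wrist"); ims.append(s["img"])
g=cv2.cvtColor(np.mean(ims,0).astype(np.uint8),cv2.COLOR_BGR2GRAY); cv2.imwrite("pics/wl.png",g)
u=proj(s,(703.7,-33.7,34)); print(u,r.observe()["tool_pos"],s["extrinsics"][:3,3])
x0=int(u[0])-14; y0=int(u[1])
print("cols from",x0)
for y in range(y0-16,y0+28,2): print(y,g[y,x0:x0+28].tolist())
E
python3 look.py
```

```text
[323.4050145  102.77223294] [631.03235687 -33.61254322  47.08905095] [712.28603294 -34.49414417 223.52181332]
cols from 309
86 [114, 115, 118, 117, 116, 114, 113, 114, 115, 106, 100, 96, 94, 93, 99, 106, 115, 111, 94, 85, 86, 86, 99, 119, 123, 113, 94, 96]
88 [116, 113, 116, 115, 113, 111, 112, 113, 114, 116, 115, 113, 113, 113, 114, 113, 111, 104, 90, 83, 80, 80, 87, 98, 107, 103, 95, 97]
90 [115, 106, 99, 99, 97, 99, 99, 95, 95, 92, 84, 85, 97, 102, 103, 106, 106, 108, 109, 110, 103, 98, 96, 98, 96, 97, 98, 101]
92 [133, 131, 128, 132, 133, 135, 128, 117, 112, 107, 94, 100, 120, 122, 119, 121, 121, 119, 120, 119, 114, 103, 104, 104, 102, 105, 103, 105]
94 [139, 140, 138, 139, 140, 137, 134, 122, 112, 113, 112, 118, 119, 121, 121, 125, 121, 119, 121, 120, 116, 106, 105, 105, 105, 105, 104, 107]
96 [139, 140, 139, 142, 142, 142, 138, 127, 119, 117, 120, 121, 122, 130, 130, 131, 126, 119, 119, 122, 114, 109, 105, 105, 105, 106, 107, 105]
98 [143, 139, 141, 142, 143, 139, 139, 131, 125, 126, 128, 125, 126, 128, 130, 128, 129, 138, 141, 130, 110, 104, 105, 105, 104, 105, 106, 106]
100 [
[... 1360 characters left out ...]
137, 140, 127, 80, 80, 126]
120 [139, 134, 132, 128, 129, 131, 132, 104, 62, 100, 127, 92, 50, 46, 49, 49, 48, 49, 89, 129, 142, 143, 142, 144, 135, 93, 78, 124]
122 [144, 141, 135, 132, 133, 136, 137, 112, 62, 94, 128, 98, 54, 45, 47, 48, 48, 44, 83, 126, 146, 148, 146, 147, 146, 107, 72, 120]
124 [146, 145, 140, 136, 139, 139, 139, 116, 71, 89, 128, 107, 57, 45, 48, 49, 46, 47, 74, 119, 147, 147, 146, 147, 147, 118, 69, 110]
126 [147, 146, 141, 136, 137, 137, 139, 122, 74, 87, 132, 118, 65, 48, 49, 48, 50, 45, 68, 116, 146, 147, 145, 146, 149, 117, 69, 105]
128 [145, 146, 139, 135, 136, 135, 136, 127, 86, 73, 121, 120, 70, 48, 45, 48, 44, 46, 59, 109, 144, 149, 147, 147, 148, 121, 63, 102]
```

The averaged view gives the pointer axis at column 322.3 and the rider tip at 322.9, about 0.3 mm apart, so they line up. Now I'll move to the lock lever, with the hand turned 45°.

{"op": "jog_arm", "data": {
  "linear": [
    [0,0,-0.02],
    [0,0,-0.03],
    [0,0,-0.03],
    [0,0,0],
    [0,0,0],
    [-0.0125,0.0135,0],
    [-0.025,0.027,0],
    [-0.027,0.029,0],
    [-0.019,0.02,0],
    [-0.007,0.008,0],
    [0,0,0],
    [0,0,0]
  ],
  "turn": [
    [0,0,0.157],
    [0,0,0.157],
    [0,0,0.157],
    [0,0,0.157],
    [0,0,0.157],
    [0,0,0],
    [0,0,0],
    [0,0,0],
    [0,0,0],
    [0,0,0],
    [0,0,0],
    [0,0,0]
  ],
  "hand": [0.05,0.05,0.05,0.05,0.05,0.05,0.05,0.05,0.05,0.05,0.05,0.05]
}}

```text
time_s: 27.02
tool_pos: [499.4, -38.4, 126.2]
ee_rot: [-2.903, 1.2, -0.004]
force: [0.1, 0.1, -0.5]
finger_gap: 0.585
grasp_force: 0.0
```

```bash
python3 - <<'E'
from h import *
import cv2
from scipy.ndimage import center_of_mass,label
o=r.observe(); print(o["tool_pos"],o["ee_rot"],o["q"][6])
for n,box in(("wrist",None),("scene",None)):
    s=r.snapshot(n); g=cv2.cvtColor(s["img"],cv2.COLOR_BGR2GRAY)
    pg=proj(s,(498,-38.5,85)); pt=proj(s,(498,-38.5,105)); print(n,"pred",pg,pt,proj(s,(498,-38.5,60)))
    x,y=[int(v) for v in pg]; R=22 if n=="wrist" else 14
    sub=g[max(0,y-R*2):y+R*2,max(0,x-R*2):x+R*2]; m=sub<32; l,k=label(m)
    for i in range(1,k+1):
        if (l==i).sum()>12:
            v,u=center_of_mass(l==i); q=(u+max(0,x-R*2),v+max(0,y-R*2)); print(" blob",(l==i).sum(),np.round(q,1),atz(s,q,85)[:2].round(1))
E
```

```text
[499.35379192 -38.42081912 126.17449687] [-2.90260847  1.19963625 -0.00351503] -2.153374173421665
wrist pred [325.36438271 215.77362912] [325.33960366 227.38678319] [325.39018866 203.6791993 ]
 blob 49 [315.8 181. ] [519.4 -51.1]
 blob 1033 [325.1 217.7] [497.1 -37.4]
scene pred [312.41251766 201.11855951] [312.47284354 197.66211219] [312.3393439  205.31114294]
 blob 240 [309.7 176.9] [441.9  32. ]
 blob 46 [312.  200.5] [495.7 -37.3]
```

{"op": "jog_arm", "data": {
  "linear": [
    [-0.002,0.0005,0.02],
    [0,0,0.03],
    [0,0,0.02],
    [0,0,0.012],
    [0,0,0.004],
    [0,0,0],
    [0,0,0],
    [0,0,0],
    [0,0,0],
    [0,0,0]
  ],
  "turn": [
    [0,0,0],
    [0,0,0],
    [0,0,0],
    [0,0,0],
    [0,0,0],
    [0,0,0],
    [0,0,0],
    [0,0,0],
    [0,0,0],
    [0,0,0]
  ],
  "hand": [0.05,0.05,0.05,0.05,0.05,0.05,0.0,0.0,0.0,0.0],
  "force": 40
}}

```text
time_s: 28.38
tool_pos: [497.0, -37.4, 40.7]
ee_rot: [-2.902, 1.2, -0.004]
force: [1.4, -0.1, 6.1]
finger_gap: 0.197
grasp_force: 39.0
```

{"op": "jog_arm", "data": {
  "linear": [
    [-0.004,-0.0071,0],
    [-0.0028,-0.0077,0],
    [-0.0014,-0.008,0],
    [0,-0.0082,0],
    [0.0013,-0.008,0],
    [0.0027,-0.0077,0],
    [0.0039,-0.0071,0],
    [0,0,0],
    [0,0,0]
  ],
  "turn": [
    [0,0,0],
    [0,0,0],
    [0,0,0],
    [0,0,0],
    [0,0,0],
    [0,0,0],
    [0,0,0],
    [0,0,0],
    [0,0,0]
  ],
  "hand": [0.0,0.0,0.0,0.0,0.0,0.0,0.0,0.0,0.0]
}}

```text
time_s: 29.5
tool_pos: [525.4, 4.5, 39.5]
ee_rot: [2.903, -1.198, -0.024]
force: [-10.5, 6.0, 10.9]
finger_gap: 0.197
grasp_force: 41.3
```

Force is building (about 12 N) and the hand lags its target. I'll release, lift and see where the lever is.

{"op": "jog_arm", "data": {
  "linear": [
    [0,0,0],
    [0,0,0],
    [0,0,-0.02],
    [0,0,-0.03],
    [0,0,-0.03],
    [0,0,-0.01],
    [0,0,0],
    [0,0,0]
  ],
  "turn": [
    [0,0,0],
    [0,0,0],
    [0,0,0],
    [0,0,0],
    [0,0,0],
    [0,0,0],
    [0,0,0],
    [0,0,0]
  ],
  "hand": [0.05,0.05,0.05,0.05,0.05,0.05,0.05,0.05]
}}

```text
time_s: 30.5
tool_pos: [532.7, 0.8, 128.9]
ee_rot: [2.902, -1.2, -0.003]
force: [-0.6, 0.2, -0.5]
finger_gap: 0.588
grasp_force: 0.0
```

```bash
cat > lev.py <<'E'
from h import *
import cv2
from scipy.ndimage import center_of_mass,label
o=r.observe(); print(o["time_s"],o["tool_pos"],o["ee_rot"],o["q"].round(2))
s=r.snapshot("wrist"); g=cv2.cvtColor(s["img"],cv2.COLOR_BGR2GRAY); cv2.imwrite("pics/lev.png",s["img"])
l,k=label(g[60:300]<32)
for i in range(1,k+1):
    if (l==i).sum()>60:
        v,u=center_of_mass(l==i); q=(u,v+60); print(" blob",(l==i).sum(),np.round(q,1),atz(s,q,85)[:2].round(1),atz(s,q,105)[:2].round(1))
print("pivot pred",proj(s,(543,-46,66)),"grip if locked",proj(s,(539,2,85)))
for y in range(100,300,8): print(y,g[y,240:440:6].tolist())
E
python3 lev.py
```

```text
30.5 [532.71714045   0.81587327 128.93692731] [ 2.90236226e+00 -1.20011228e+00 -2.66147198e-03] [-0.21  0.68  0.19  1.92 -0.23  0.56 -2.21]
 blob 90 [523.4  66.8] [ 514.6 -147.7] [ 521.5 -139.5]
 blob 189 [551.9  67.6] [ 502.3 -159.4] [ 510.4 -150.2]
 blob 108 [135.8 142.7] [649.8  51.4] [644.4  41.4]
 blob 3807 [157.2 208.9] [613.6  77.9] [611.5  65.6]
 blob 1167 [330.  212.1] [530.2  -2.6] [535.7  -7.6]
 blob 84 [238.8 220.4] [569.6  45.5] [571.5  36.1]
 blob 567 [261.9 282.5] [526.2  70.4] [532.1  58.8]
 blob 572 [388.  282.6] [461.8   5.9] [4.735e+02 1.000e-01]
 blob 364 [234.1 284.7] [539.3  86.1] [543.9  73. ]
 blob 357 [416.1 285. ] [445.8  -7.2] [459.  -11.8]
pivot pred [361.28755427 148.38033137] grip if locked [315.84321328 207.84413205]
100 [90, 85, 90, 90, 88, 91, 78, 86, 86, 109, 113, 116, 110, 77, 61, 61, 64, 59, 62, 64, 65, 70, 87, 62, 79, 74, 60, 89, 87, 130, 133, 135, 137, 131]
108 [84, 91, 91, 89, 96, 93, 90, 88, 87, 83, 81, 108, 109, 111, 114, 62, 63, 61, 53, 64, 84, 94, 62, 82, 76, 65, 90, 97, 102, 138, 143, 135, 134, 152]
116 [90, 92, 93, 87, 91, 90, 87, 89, 89, 
[... 2823 characters left out ...]
, 150, 144, 144, 139, 60, 61, 63, 61, 60, 69, 67, 68, 97, 98, 9, 49, 41, 98, 145, 143, 147, 141, 143, 143]
268 [51, 30, 49, 56, 8, 106, 144, 141, 146, 141, 139, 144, 141, 67, 63, 58, 65, 62, 64, 62, 69, 62, 71, 105, 0, 18, 42, 54, 39, 147, 143, 149, 136, 149]
276 [11, 46, 47, 2, 2, 82, 137, 141, 138, 140, 141, 139, 134, 71, 57, 61, 62, 60, 66, 65, 64, 59, 69, 101, 2, 9, 51, 46, 6, 10, 141, 143, 145, 137]
284 [17, 50, 45, 5, 3, 45, 135, 138, 139, 132, 134, 131, 132, 69, 62, 60, 64, 67, 65, 68, 66, 60, 63, 150, 22, 19, 31, 52, 48, 17, 0, 144, 135, 146]
292 [50, 49, 15, 0, 4, 33, 141, 140, 146, 142, 133, 133, 136, 63, 64, 64, 65, 62, 68, 62, 65, 65, 63, 70, 9, 5, 1, 51, 49, 0, 21, 46, 141, 137]
```

The lever is short of its end: the grip is at (530,-3) against the locked (540,3). I'll re-pinch it firmly and drive it on.

{"op": "jog_arm", "data": {
  "linear": [
    [0.0006,0.004,0.02],
    [0,0,0.03],
    [0,0,0.022],
    [0,0,0.012],
    [0,0,0.004],
    [0,0,0],
    [0,0,0],
    [0,0,0],
    [0,0,0],
    [0,0,0]
  ],
  "turn": [
    [0,0,0],
    [0,0,0],
    [0,0,0],
    [0,0,0],
    [0,0,0],
    [0,0,0],
    [0,0,0],
    [0,0,0],
    [0,0,0],
    [0,0,0]
  ],
  "hand": [0.05,0.05,0.05,0.05,0.05,0.05,0.0,0.0,0.0,0.0],
  "force": 60
}}

```text
time_s: 31.8
tool_pos: [531.6, -2.0, 42.7]
ee_rot: [-2.903, 1.199, -0.002]
force: [-1.5, 2.0, 6.7]
finger_gap: 0.188
grasp_force: 58.4
```

{"op": "jog_arm", "data": {
  "linear": [
    [0.002,-0.003,0],
    [0.002,-0.003,0],
    [0.002,-0.003,0],
    [0.002,-0.003,0],
    [0,0,0],
    [0,0,0]
  ],
  "turn": [
    [0,0,0],
    [0,0,0],
    [0,0,0],
    [0,0,0],
    [0,0,0],
    [0,0,0]
  ],
  "hand": [0.0,0.0,0.0,0.0,0.0,0.0]
}}

```text
time_s: 32.55
tool_pos: [535.8, 0.1, 42.3]
ee_rot: [2.896, -1.204, -0.025]
force: [-15.7, 0.7, 19.7]
finger_gap: 0.187
grasp_force: 60.4
```

{"op": "jog_arm", "data": {
  "linear": [
    [0.002,-0.002,0],
    [0.002,-0.002,0],
    [0,0,0],
    [0,0,0],
    [0,0,0]
  ],
  "turn": [
    [0,0,0],
    [0,0,0],
    [0,0,0],
    [0,0,0],
    [0,0,0]
  ],
  "hand": [0.0,0.0,0.0,0.0,0.0]
}}

```text
time_s: 33.17
tool_pos: [541.9, 0.5, 42.2]
ee_rot: [2.897, -1.204, -0.024]
force: [-15.7, 0.5, 18.8]
finger_gap: 0.19
grasp_force: 60.5
```

{"op": "jog_arm", "data": {
  "linear": [
    [0,0,0],
    [0,0,0],
    [0,0,-0.02],
    [0,0,-0.03],
    [0,0,-0.03],
    [0,0,-0.01],
    [0,0,0],
    [0,0,0]
  ],
  "turn": [
    [0,0,0],
    [0,0,0],
    [0,0,0],
    [0,0,0],
    [0,0,0],
    [0,0,0],
    [0,0,0],
    [0,0,0]
  ],
  "hand": [0.05,0.05,0.05,0.05,0.05,0.05,0.05,0.05]
}}

```text
time_s: 34.17
tool_pos: [550.2, 0.5, 130.9]
ee_rot: [2.902, -1.2, -0.002]
force: [-0.1, -1.1, 0.2]
finger_gap: 0.586
grasp_force: 0.0
```

```bash
cat >> lev.py <<'E'
E
python3 lev.py | sed -n '1,11p'; python3 - <<'E'
from h import *
import cv2
s=r.snapshot("wrist"); g=cv2.cvtColor(s["img"],cv2.COLOR_BGR2GRAY)
u=proj(s,(542,-45,66)); print(u); x,y=[int(v) for v in u]
for k in range(y-30,y+90,6): print(k,g[k,x-75:x+45:3].tolist())
# top camera
T=r.snapshot("top"); 
E
```

```text
34.175 [5.50188784e+02 4.97470628e-01 1.30906065e+02] [ 2.90249915e+00 -1.20001921e+00 -2.49470157e-03] [-0.21  0.7   0.2   1.87 -0.23  0.6  -2.21]
 blob 109 [97.9 66.2] [710.3  30.4] [701.1  22.4]
 blob 1319 [572.5  71. ] [ 508.7 -168.3] [ 517.6 -158.4]
 blob 74 [555.1  87.8] [ 507.8 -155.6] [ 516.9 -146.8]
 blob 98 [155.  158.2] [653.2  51.5] [649.1  41.6]
 blob 3891 [181.3 228.5] [610.9  78.8] [610.6  66.4]
 blob 1406 [338.1 214.4] [542.   -5.2] [547.9  -9.9]
 blob 82 [254.3 233.1] [573.   45.7] [576.2  36.4]
 blob 569 [262.1 282.4] [543.1  71.1] [549.   59.4]
 blob 582 [387.9 282.7] [478.1   6.3] [489.8   0.5]
 blob 369 [415.9 284.6] [462.4  -7.2] [475.5 -11.8]
[377.33060482 167.55408185]
137 [89, 92, 92, 92, 90, 83, 85, 85, 86, 78, 101, 112, 112, 112, 114, 115, 107, 120, 77, 56, 37, 39, 48, 67, 66, 59, 86, 77, 75, 70, 69, 96, 93, 97, 103, 95, 128, 138, 136, 140]
143 [88, 90, 90, 90, 90, 90, 87, 84, 83, 84, 84, 88, 95, 110, 111, 110, 110, 114, 108, 114, 97, 59, 69, 65, 66, 68, 63, 57, 74, 87, 91, 99, 101, 104, 144, 143, 143, 145, 147, 144]
149 [94, 90, 93, 91, 89, 89, 93, 88, 85,
[... 2605 characters left out ...]
7, 17, 14, 134, 146, 150, 146, 150, 146, 146, 148, 143, 148, 139, 100, 107, 103, 104, 99, 100, 100, 98, 98, 100, 98, 98, 102, 101]
239 [85, 126, 147, 144, 147, 151, 62, 9, 22, 0, 20, 7, 13, 10, 19, 142, 148, 144, 141, 146, 144, 141, 111, 97, 106, 104, 101, 99, 106, 104, 101, 101, 104, 96, 100, 101, 107, 100, 96, 99]
245 [106, 152, 146, 149, 156, 145, 146, 131, 15, 16, 15, 10, 1, 67, 139, 147, 141, 140, 141, 131, 96, 101, 104, 100, 99, 101, 101, 103, 106, 99, 103, 95, 95, 104, 104, 102, 97, 93, 98, 98]
251 [142, 146, 144, 144, 145, 144, 147, 149, 148, 133, 134, 140, 135, 137, 131, 142, 145, 116, 95, 97, 96, 102, 100, 106, 104, 99, 103, 98, 98, 101, 105, 105, 96, 101, 97, 100, 97, 102, 94, 98]
```

```bash
python3 - <<'E'
from h import *
import cv2
from scipy.ndimage import label,center_of_mass
s=r.snapshot("wrist"); g=cv2.cvtColor(s["img"],cv2.COLOR_BGR2GRAY)
G=g<20; G[:200]=0; G=cv2.morphologyEx(G[:260,300:370].astype(np.uint8),cv2.MORPH_CLOSE,np.ones((5,5)))
l,k=label(G); i=np.argmax([(l==j).sum() for j in range(1,k+1)])+1; v,u=center_of_mass(l==i); ys,xs=np.where(l==i)
q=(u+300,v); print(q,(xs.min()+300,xs.max()+300,ys.min(),ys.max()))
gr=atz(s,q,85)[:2]; print("grip",gr)
for z in(62,66,70,75):
    p=atz(s,(373.5,163),z)[:2]; d=gr-p; print(z,"pivot",p.round(1),"r",np.hypot(*d).round(1),"ang",np.degrees(np.arctan2(d[1],d[0])).round(1))
ref={k:v for k,v in s.items()}
for nm in("top","scene"):
    S=r.snapshot(nm); print(nm,[proj(S,(*gr,85)).round(1)])
E
```

```text
(np.float64(332.4727085478888), np.float64(224.44490216271885)) (np.int64(321), np.int64(345), np.int64(200), np.int64(247))
grip [539.42121353   2.69049278]
62 pivot [545.4 -45.1] r 48.2 ang 97.2
66 pivot [546.5 -45.3] r 48.5 ang 98.3
70 pivot [547.5 -45.6] r 48.9 ang 99.5
75 pivot [548.8 -45.8] r 49.4 ang 100.9
top [array([303. , 187.4])]
scene [array([331.1, 197.8])]
```

The grip is at (539.4,2.7), very near the locked place. To be sure it's fully home, I'll turn the hand so the pads close along x and press it against its stop.

{"op": "jog_arm", "data": {
  "linear": [
    [0,0,0],
    [0,0,0],
    [0,0,0],
    [0,0,0],
    [0,0,0],
    [0,0,0],
    [0,0,0],
    [0,0,0],
    [0,0,0],
    [0,0,0],
    [0,0,0],
    [0,0,0]
  ],
  "turn": [
    [0,0,-0.18],
    [0,0,-0.18],
    [0,0,-0.18],
    [0,0,-0.18],
    [0,0,-0.18],
    [0,0,-0.18],
    [0,0,-0.18],
    [0,0,-0.18],
    [0,0,-0.18],
    [0,0,-0.18],
    [0,0,-0.18],
    [0,0,-0.18]
  ],
  "hand": [0.05,0.05,0.05,0.05,0.05,0.05,0.05,0.05,0.05,0.05,0.05,0.05]
}}

```text
time_s: 35.98
tool_pos: [550.8, 0.2, 131.8]
ee_rot: [2.421, 2.001, -0.001]
force: [-0.2, 0.7, -0.2]
finger_gap: 0.582
grasp_force: 0.0
```

{"op": "jog_arm", "data": {
  "linear": [
    [0,0,0],
    [0,0,0],
    [0.002,-0.01,0],
    [0,0,0.02],
    [0,0,0.03],
    [0,0,0.023],
    [0,0,0.012],
    [0,0,0.004],
    [0,0,0]
  ],
  "turn": [
    [0,0,-0.1],
    [0,0,-0.096],
    [0,0,0],
    [0,0,0],
    [0,0,0],
    [0,0,0],
    [0,0,0],
    [0,0,0],
    [0,0,0]
  ],
  "hand": [0.05,0.05,0.05,0.05,0.05,0.05,0.05,0.05,0.05]
}}

```text
time_s: 37.1
tool_pos: [541.1, 2.5, 43.4]
ee_rot: [2.22, 2.222, 0.001]
force: [-1.0, 0.0, 0.1]
finger_gap: 0.586
grasp_force: 0.0
```

Now close, then press along +x (tool y).

{"op": "jog_arm", "data": {
  "linear": [
    [0,0,0],
    [0,0,0],
    [0,0,0],
    [0,0,0],
    [0,0,0]
  ],
  "turn": [
    [0,0,0],
    [0,0,0],
    [0,0,0],
    [0,0,0],
    [0,0,0]
  ],
  "hand": [0.0,0.0,0.0,0.0,0.0]
}}

```text
time_s: 37.72
tool_pos: [541.0, 2.6, 43.7]
ee_rot: [2.22, 2.222, 0.001]
force: [-1.6, 0.8, 6.3]
finger_gap: 0.191
grasp_force: 58.4
```

{"op": "jog_arm", "data": {
  "linear": [
    [0,0.002,0],
    [0,0.002,0],
    [0,0,0],
    [0,0,0]
  ],
  "turn": [
    [0,0,0],
    [0,0,0],
    [0,0,0],
    [0,0,0]
  ],
  "hand": [0.0,0.0,0.0,0.0]
}}

```text
time_s: 38.22
tool_pos: [541.6, 2.6, 43.6]
ee_rot: [-2.219, -2.22, 0.006]
force: [-7.5, 0.6, 12.2]
finger_gap: 0.191
grasp_force: 59.2
```

{"op": "jog_arm", "data": {
  "linear": [
    [0,0.002,0],
    [0,0.002,0],
    [0,0,0],
    [0,0,0]
  ],
  "turn": [
    [0,0,0],
    [0,0,0],
    [0,0,0],
    [0,0,0]
  ],
  "hand": [0.0,0.0,0.0,0.0]
}}

```text
time_s: 38.72
tool_pos: [541.5, 2.6, 43.5]
ee_rot: [-2.215, -2.218, 0.016]
force: [-15.7, 1.7, 19.4]
finger_gap: 0.194
grasp_force: 60.3
```

The force rose from 1.6 to 15.7 N with no movement, so the lever is on its stop. Release and retreat.

{"op": "jog_arm", "data": {
  "linear": [
    [0,0,0],
    [0,0,0],
    [0,0,0],
    [0,0,-0.02],
    [0,0,-0.04],
    [0,0,-0.05],
    [0,0,-0.05],
    [0,0,-0.03],
    [0,0,0],
    [0,0,0],
    [0,0,0]
  ],
  "turn": [
    [0,0,0],
    [0,0,0],
    [0,0,0],
    [0,0,0],
    [0,0,0],
    [0,0,0],
    [0,0,0],
    [0,0,0],
    [0,0,0],
    [0,0,0],
    [0,0,0]
  ],
  "hand": [0.05,0.05,0.05,0.05,0.05,0.05,0.05,0.05,0.05,0.05,0.05]
}}

```text
time_s: 40.1
tool_pos: [548.0, 2.2, 231.5]
ee_rot: [-2.219, -2.221, 0.003]
force: [-1.0, -0.5, 0.1]
finger_gap: 0.582
grasp_force: 0.0
```

```bash
python3 - <<'E'
from h import *
import cv2
from scipy.ndimage import label,center_of_mass
o=r.observe(); print(o["time_s"],o["tool_pos"],o["force"])
S=r.snapshot("scene"); T=r.snapshot("top")
for n,s in(("scene",S),("top",T)):
    g=cv2.cvtColor(s["img"],cv2.COLOR_BGR2GRAY)
    for nm,c0 in(("new",(508,-387)),("old",(413,-372))):
        u=proj(s,(*c0,30)); x,y=[int(v) for v in u]; m=g[y-16:y+16,x-16:x+16]<60; l,k=label(m)
        for i in range(1,k+1):
            if (l==i).sum()>40: v,w=center_of_mass(l==i); q=(w+x-16,v+y-16); ys,xs=np.where(l==i); print(n,nm,(l==i).sum(),np.ptp(xs)+1,np.ptp(ys)+1,atz(s,q,25)[:2].round(1))
for nm,p in(("glue1",(448,51,150)),("glue2",(467.7,-186.5,165))):
    u=proj(T,p); x,y=[int(v) for v in u]; print(nm,T["img"][y,x],cv2.imread("pics/top0.png")[y,x])
E
```

```text
40.1 [547.95184182   2.15388399 231.54798713] [-1.02658572 -0.54257538  0.08243724]
scene new 331 20 21 [ 507.7 -387.3]
scene old 303 20 20 [ 414.9 -370.6]
top new 288 20 18 [ 505.5 -386.2]
top old 263 26 24 [ 414.1 -364.7]
top old 70 12 14 [ 389.7 -335.7]
glue1 [ 42  82 164] [ 35  72 141]
glue2 [43 62 60] [ 31  60 119]
```

```bash
python3 - <<'E'
from h import *
import cv2
S=r.snapshot("scene")["img"]; A=cv2.imread("pics/scene0.png")
def cen(im,x0,x1,y0,y1):
    h=cv2.cvtColor(im[y0:y1,x0:x1],cv2.COLOR_BGR2HSV); m=(h[...,0]<20)&(h[...,1]>120); ys,xs=np.where(m); return len(xs),(xs.mean()+x0).round(1) if len(xs) else 0,(ys.mean()+y0).round(1) if len(xs) else 0
for b in((262,292,215,258),(304,330,155,185)): print(cen(A,*b),cen(S,*b))
d=cv2.absdiff(S,A).max(2)>60; 
for n,b in dict(rider=(365,385,233,252)).items(): print(n,d[b[2]:b[3],b[0]:b[1]].sum())
E
```

```text
(493, np.float64(276.5), np.float64(238.2)) (490, np.float64(276.5), np.float64(238.2))
(65, np.float64(315.8), np.float64(166.9)) (65, np.float64(315.8), np.float64(166.9))
rider 4
```

Both bottles and the rider are where they were, and both weights stand upright in the tray.

```bash
python3 -c "
from bench import r
print(r.hand_in())"
```

```text
the job is handed in; nothing more can be done
None
```

I handed the job in at about 40 s: the weight stands upright in the tray, the pointer was about 0.3 mm from the rider tip when last measured (before locking), the lock lever is against its locked stop, and the rider and glue bottles are where they were; I overshot by about 3 mm while cranking and wound back before locking.

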